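# Pop the sample hatch of the green reader

### The job

Open the sample hatch of the green reader with the fingertips: first push its black slide lock sideways to its stop, off the hatch, then press the white dot in once and take the hand up so that the hatch pops. Keep clear for two seconds to see that it stays open, and do not push it down again. Only push and press: lift nothing, do not shift the readers, and leave the orange reader's hatch and lock and the things around as they are.

Things in the scene. Friction and masses are not known exactly. Their poses are not given: they have to be found in the camera images.
- green_reader: The green reader: white instrument box, grey foot, 130 mm deep (x) x 140 wide (y), deck 62 mm high, green band in front, green hatch on top; loose on rubber feet, 1.4 to 2.1 kg. Origin: centre of underside; +x from its front (lock) to its back (hinge), +y to its left, z up. Faces the robot within 0.45 rad; left or right of the other reader
- green_hatch (a joint): green hatch, opening angle in rad: 0 shut, -0.11 pressed to the stop, 1.25 open, nearly upright, spring-held. Push-push latch: pressing past -0.042 (3 mm at the dot; stop at 7 mm; about 3 N) frees it; as the finger goes up a spring lifts it to 1.25 in about 1 s. A shorter press leaves it shut; pushing the raised hatch down relatches it. Free edge swings up and back on an 80 mm radius
- green_press (a point): centre of the white dot, 21 mm across, on top of the green hatch: where to press. Hatch: 80 x 80 mm plate, 8 mm proud of the deck, hinged at its back; dot 16 mm from the free front edge, 64 mm from the hinge, midway across. Moves with the hatch; at the start 70 mm above the bench, axes as the reader's
- green_lock (a joint): black slide lock on the deck before the green hatch, its tab over the hatch's front edge. Value in m along the reader's -y: starts at 0 to 0.006 (locked), off the hatch from 0.019, 0.030 fully off at its stop. Stays where left; moves at about 1.5 N
- green_lock_grip (a point): middle of the upright black knob on the green lock, white ridge on top: 14 mm (x) x 10 (y) x 18 high, its top 93 mm above the bench. Below it, from 9 to 22 mm under this point (deck), is the lock's block, 22 x 18 mm. Moves with the lock; axes as the reader's. The hatch begins 17 mm further along the reader's +x
- orange_reader: The orange reader: white instrument box, grey foot, 130 mm deep (x) x 140 wide (y), deck 62 mm high, orange band in front, orange hatch on top; loose on rubber feet, 1.4 to 2.1 kg. Origin: centre of underside; +x from its front (lock) to its back (hinge), +y to its left, z up. Faces the robot within 0.45 rad; left or right of the other reader
- orange_hatch (a joint): orange hatch, opening angle in rad: 0 shut, -0.11 pressed to the stop, 1.25 open, nearly upright, spring-held. Push-push latch: pressing past -0.042 (3 mm at the dot; stop at 7 mm; about 3 N) frees it; as the finger goes up a spring lifts it to 1.25 in about 1 s. A shorter press leaves it shut; pushing the raised hatch down relatches it. Free edge swings up and back on an 80 mm radius
- orange_press (a point): centre of the white dot, 21 mm across, on top of the orange hatch: where to press. Hatch: 80 x 80 mm plate, 8 mm proud of the deck, hinged at its back; dot 16 mm from the free front edge, 64 mm from the hinge, midway across. Moves with the hatch; at the start 70 mm above the bench, axes as the reader's
- orange_lock (a joint): black slide lock on the deck before the orange hatch, its tab over the hatch's front edge. Value in m along the reader's -y: starts at 0 to 0.006 (locked), off the hatch from 0.019, 0.030 fully off at its stop. Stays where left; moves at about 1.5 N
- orange_lock_grip (a point): middle of the upright black knob on the orange lock, white ridge on top: 14 mm (x) x 10 (y) x 18 high, its top 93 mm above the bench. Below it, from 9 to 22 mm under this point (deck), is the lock's block, 22 x 18 mm. Moves with the lock; axes as the reader's. The hatch begins 17 mm further along the reader's +x
- tape_roll: bystander: roll of white tape lying flat, 80 mm across, 24 mm high; origin centre of underside
- blade_box: bystander: small orange carton 55 x 98 x 21 mm; origin centre of underside
- blue_bottle: bystander: blue squeeze bottle 42 mm across, 155 mm high; origin centre of underside
- red_bottle: bystander: red squeeze bottle 42 mm across, 155 mm high; origin centre of underside
- cream_bottle: bystander: cream-coloured bottle 66 mm across, 236 mm high; origin centre of underside

How it is judged:
On the way, in this order (a step that is already met when the one before it is completed fails the run):
1. the green reader's lock is fully off while its hatch is still shut (value of joint green_lock above 0.025 m and value of joint green_hatch between -0.02 and 0.015 rad), for 0.2 s.
2. the fingers press the green hatch in (value of joint green_hatch below -0.03 rad and contact force between the fingers and anything else above 0.5 N), for 0.02 s.
3. the green hatch stands open for a second, untouched (value of joint green_hatch above 1 rad and contact force between the fingers and anything else below 0.2 N), for 1 s.
At the end, for the whole second after the job is handed in: The green hatch stands open (more than 1.0 rad) and still, its lock is off (more than 24 mm of 30), the orange hatch is shut and its lock on (under 12 mm), the green reader stands flat within 30 mm and the orange one within 20 mm of where it was (value of joint green_hatch above 1 rad and velocity of joint green_hatch between -0.05 and 0.05 rad/s and value of joint green_lock above 0.024 m and value of joint orange_hatch between -0.03 and 0.03 rad and value of joint orange_lock below 0.012 m and angle between green_reader's own z axis and vertical below 0.05 rad and height (world z) of green_reader below 0.006 m and distance of green_reader from where it was at the start of the episode below 0.03 m and distance of orange_reader from where it was at the start of the episode below 0.02 m); the robot touches nothing.
It fails at once if the raised green hatch is pushed back down (value of joint green_hatch between 0.12 and 1 rad and velocity of joint green_hatch below -0.1 rad/s).
It fails at once if the orange reader's hatch is pressed or opened, or its lock moved (value of joint orange_hatch above 0.06 rad or value of joint orange_hatch below -0.03 rad or value of joint orange_lock above 0.012 m).
It fails at once if a reader is lifted or tipped (height (world z) of any of green_reader, orange_reader above 0.012 m or angle between any of green_reader, orange_reader's own z axis and vertical above 0.12 rad).
It fails at once if a reader is pushed out of place (green 30 mm, orange 20 mm) (distance of green_reader from where it was at the start of the episode above 0.03 m or distance of orange_reader from where it was at the start of the episode above 0.02 m).
It fails at once if another thing is moved by more than 30 mm, or lifted (distance of any of tape_roll, blade_box, blue_bottle, red_bottle, cream_bottle from where it was at the start of the episode above 0.03 m).
It also fails if it takes over 43 s, if anything falls off the work surface, if the arm or the gripper's body presses on something with over 40 N, if the wrist force passes 120 N, or if a joint passes its speed limit or range.

### The arm

A 6-joint arm with a two-finger parallel gripper is mounted at the origin on the work surface; the furniture and walls round the work are solid. World frame = base frame: x ahead of the robot, y to its left, z up, the work surface at z = 0. Lengths are in m, angles in rad, forces in N, time in s.
With the tool pointing down it reaches from about 0.35 to 0.8 m from the base axis. Payload 7.3 kg.
Tool frame: the origin (TCP) lies at the centre of the arm's flange, where the gripper is bolted on; the fingertips stand 173 mm ahead of it and the grasp point (between the pads) lies 155 mm ahead of it; z points along the fingers, y is the line along which they close (so a half turn about z gives the same grasp; the last joint's range is limited). The gripper opens to 85 mm and grips with 20 to 120 N. Pads are 22 mm wide; open, the fingers measure 114 mm over their backs; the gripper's body (76 mm by 85 mm) begins 54 mm behind the grasp point. The pads swing forward as they close: fully open they stand 13 mm farther back than shut.
Start: joints at [0.964, 0.342, 1.524, -0, 1.275, -0.146], TCP at [0.233, 0.47, 0.405] pointing down, gripper open.
Joint ranges: [-2.53, 2.53], [-0.77, 2.02], [0.04, 2.7], [-1, 4.14], [0.28, 2.66], [-3.11, 3.11]. Speed limits (rad/s): [2.57, 2.57, 3.14, 3.14, 3.14, 3.14].

### API

Orientations are given as a rotation vector (axis times angle).
In Python, from cell import readout, read_camera, camera_info, workorder gives the robot as it stands. The module is installed in compiled form; this text tells all that it offers.
- The arm moves only by the tool play_rows, never from a script. Its argument "commands" is a list of rows, each an object with "offset": the shift along the world's x, y, z in m, a list of three; "turn": the turn, a rotation vector about the world's x, y, z in degrees, a list of three; "claw": the gripper's target within -1 to 1 (fully open at 1, half-way at 0, shut at -1). In form: [{"offset": [tx, ty, tz], "turn": [ax, ay, az], "claw": claw}, ...]. A call has 1 to 5 rows; each row is the pose to reach, as a shift and turn from the pose commanded when the call began; what a row does not reach only later rows make up. A row lasts 1/8 s, in which the tool goes at most 62.5 mm and 10.7 degrees, less where a joint would pass 70% of its speed; a pose out of reach is approached as far as the arm can. A call with a gripper value outside its range is refused whole. The fingers move at their own pace and stop on an object; "newtons" is the grip in N (left out, the last holds). Time passes only in rows, so rows that repeat a pose let the fingers close. It gives the time, the measured TCP pose, the force, the opening and the grip force at its end, in the units of the state.
- readout.get_state(): the state, without advancing time (a new reading comes with each control period).
- read_camera(name): name is "scene" or "top"; returns the picture (420x560x3 uint8, red, green, blue); there is no depth.
- camera_info(name): a dict with "intrinsics" (3x3 intrinsics, pixels), "T" (4x4, takes a point from camera to world coordinates). Camera axes: x right, y down, z forward; pixel columns grow to the right and rows downward; lengths in m; the calibration is good to about 2 mm. A picture is of the moment at which its call begins. camera_info takes no time and is no camera call.
- workorder.close_job(): hands the job in; it is judged then, once.
The state is a dict: "time_s": time; "qpos": joint angles; "qd": joint speeds; "tau": joint torques, N m; "tcp_pos": TCP position; "eef_rot": TCP orientation; "force": force on the tool from outside, world axes, zero at the start; "ft_torque": the same for the moment, N m; "grip_width": finger opening in m; "grasp_force": force on a finger pad.
Only numpy, scipy, OpenCV 4.12 (cv2) and the standard library are available. Lean on these libraries where they do the work, as an engineer would, in place of code of your own. Each camera call takes 0.05 s, during which the arm holds its last target. There are 200 camera calls.

## Working session

There is one attempt and no reset: what is moved stays moved. The work goes in short steps, Python scripts to look and compute and a tool call to move; the robot and the scene stay as the last step left them, time stands still between calls to the robot, and variables do not carry over. Pictures are saved under pics/ and viewed, at most 10 in all, crops included, and the job is handed in when it is done.

Besides the shell and the picture viewer there is one more tool, called after ">>>" as a command line: name --argument value ..., lists and objects as JSON in quotes. play_rows: Moves the arm, as the interface text tells. Its arguments: {"type":"object","properties":{"commands":{"type":"array"},"newtons":{"type":"number"}},"required":["commands"]}

```bash
mkdir -p pics; cat > h.py <<'E'
import numpy as np, cv2
from cell import readout, read_camera, camera_info, workorder
def ray(cam,u,v,z):
    c=camera_info(cam);K=np.array(c["intrinsics"]);T=np.array(c["T"])
    d=T[:3,:3]@np.linalg.solve(K,[u,v,1]);o=T[:3,3]
    return o+d*(z-o[2])/d[2]
def proj(cam,p):
    c=camera_info(cam);K=np.array(c["intrinsics"]);T=np.linalg.inv(np.array(c["T"]))
    q=K@(T[:3,:3]@np.array(p)+T[:3,3]);return q[:2]/q[2]
def shot(cam,name):
    im=read_camera(cam);cv2.imwrite(f"pics/{name}.png",im[:,:,::-1]);return im
E
python3 - <<'E'
from h import *
for c in("top","scene"): shot(c,c+"0"); print(c,np.array(camera_info(c)["T"]).round(3).tolist(),camera_info(c)["intrinsics"])
s=readout.get_state();print(s)
E
```

```text
top [[-0.015, -0.999, 0.05, 0.457], [-1.0, 0.016, 0.005, -0.011], [-0.006, -0.05, -0.999, 1.372], [0.0, 0.0, 0.0, 1.0]] [[458.65263846   0.         282.67137682]
 [  0.         458.65263846 205.47084474]
 [  0.           0.           1.        ]]
scene [[0.588, -0.545, 0.598, -0.23], [-0.809, -0.387, 0.444, -0.56], [-0.011, -0.744, -0.668, 0.956], [0.0, 0.0, 0.0, 1.0]] [[405.29107505   0.         274.76900599]
 [  0.         405.29107505 214.31436881]
 [  0.           0.           1.        ]]
{'time_s': 0.1, 'qpos': array([ 9.63983393e-01,  3.42645529e-01,  1.52495323e+00,  9.18134515e-06,
        1.27537283e+00, -1.46004696e-01]), 'qd': array([ 0.00088959, -0.00186966, -0.00150203,  0.00070716,  0.00067374,
       -0.00067418]), 'tau': array([ 1.29359560e-03, -4.34449983e+01, -2.46489662e+01, -1.74424854e-04,
        4.77597874e-03, -6.05916580e-05]), 'tcp_pos': array([0.23336097, 0.4701431 , 0.40408811]), 'eef_rot': array([-7.17334927e-01, -3.05807049e+00,  2.00898719e-03]), 'force': array([-0.38847627,  0.57201384,  0.60236107]), 'ft_torque': array([ 0.01978955, -0.00170803,  0.03807687]), 'grasp_force': 0.0, 'grip_width': 0.0852722002701483}
```

View pics/top0.png

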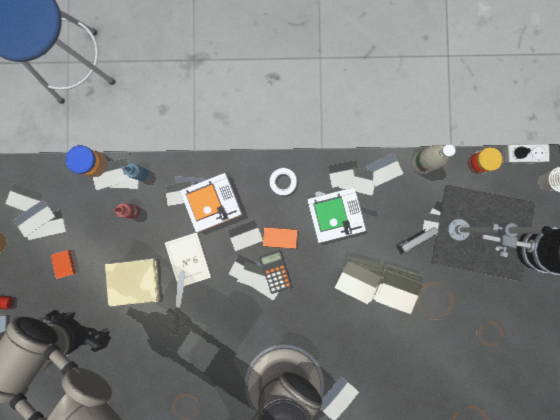

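View pics/scene0.png

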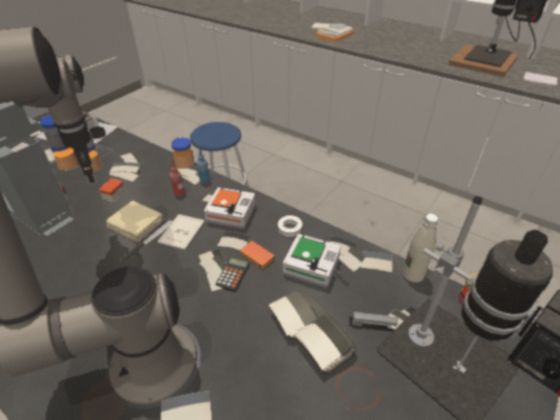

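The top view shows the green reader at about (337,215), its dot at (333,226) and its lock knob near (349,228). The orange reader is at (211,203). Next I'll zoom in and measure.

```bash
python3 - <<'E'
from h import *
im=read_camera("top"); s=read_camera("scene")
a=cv2.resize(im[180:250,295:380],None,fx=7,fy=7,interpolation=cv2.INTER_CUBIC)[:,:,::-1]
cv2.imwrite("pics/c1.png",a)
b=cv2.resize(s[225:295,275:350],None,fx=8,fy=8,interpolation=cv2.INTER_CUBIC)[:,:,::-1]
cv2.imwrite("pics/c2.png",b)
hsv=cv2.cvtColor(im,cv2.COLOR_RGB2HSV)
m=cv2.inRange(hsv,(50,120,60),(80,255,255));m[:,:295]=0;m[:,380:]=0;m[:180]=0;m[250:]=0
cs,_=cv2.findContours(m,0,2);c=max(cs,key=cv2.contourArea)
r=cv2.minAreaRect(c);print(r)
for p in cv2.boxPoints(r): print(p,ray("top",*p,0.07).round(4))
E
```

```text
((330.9706115722656, 213.88238525390625), (26.92145347595215, 27.163990020751953), 75.96376037597656)
[314.52942 204.11768] [ 0.5241 -0.0954  0.07  ]
[340.8824  197.52945] [ 0.5417 -0.1706  0.07  ]
[347.4118 223.6471] [ 0.4672 -0.1875  0.07  ]
[321.05884 230.23532] [ 0.4497 -0.1125  0.07  ]
```

View pics/c1.png

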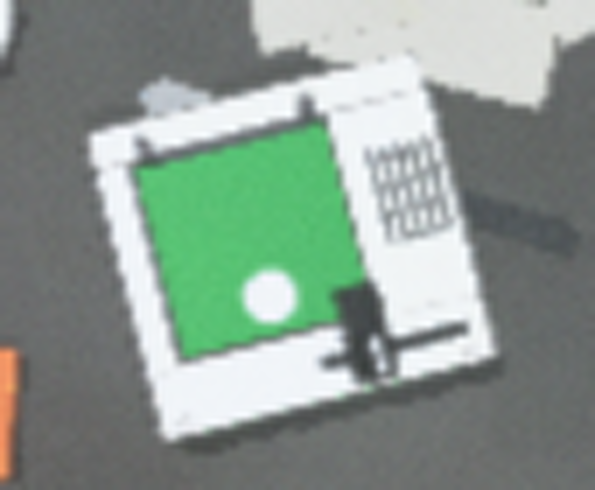

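View pics/c2.png

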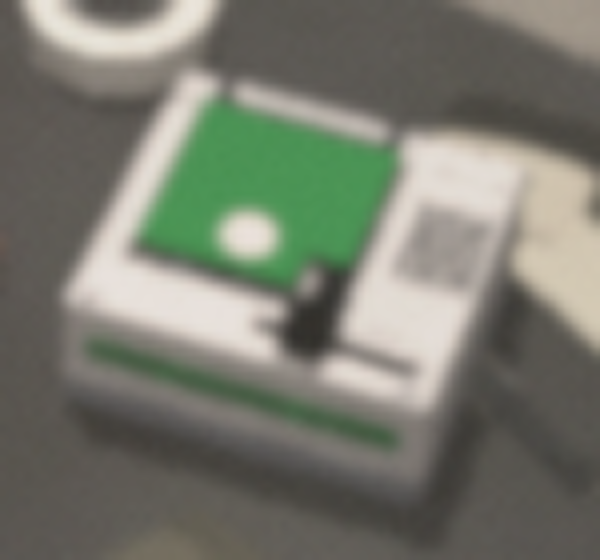

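The top crop puts the dot at (270,296) and the white ridge on the knob at (377,355), with the slot running to the right. In the scene crop the ridge is at (313,278) and the dot at (248,236).

```bash
python3 - <<'E'
from h import *
t=lambda x,y:(295+(x+.5)/7-.5,180+(y+.5)/7-.5)
s=lambda x,y:(275+(x+.5)/8-.5,225+(y+.5)/8-.5)
for n,a,b,z in(("dot",(270,296),(248,236),.07),("ridge",(377,355),(313,278),.093)):
    print(n,ray("top",*t(*a),z).round(4),ray("scene",*s(*b),z).round(4))
for n,a in(("slotL",(325,362)),("slotR",(465,327))): print(n,ray("top",*t(*a),.062).round(4))
cor=[(92,130),(412,60),(495,355),(168,438)]
P=[ray("top",*t(*c),.062) for c in cor];print(np.round(P,4)); print(np.mean(P,0))
E
```

```text
dot [ 0.4729 -0.1472  0.07  ] [ 0.4738 -0.149   0.07  ]
ridge [ 0.4485 -0.1868  0.093 ] [ 0.4519 -0.1893  0.093 ]
slotL [ 0.4458 -0.1698  0.062 ]
slotR [ 0.4591 -0.2271  0.062 ]
[[ 0.5419 -0.0767  0.062 ]
 [ 0.5685 -0.2081  0.062 ]
 [ 0.4476 -0.239   0.062 ]
 [ 0.4159 -0.1054  0.062 ]]
[ 0.49348749 -0.15730817  0.062     ]
```

>>> play_rows --commands '[{"offset":[0.02,-0.058,0],"turn":[0,0,-10],"claw":-1},{"offset":[0.04,-0.116,0],"turn":[0,0,-20],"claw":-1},{"offset":[0.06,-0.174,0],"turn":[0,0,-30],"claw":-1},{"offset":[0.08,-0.232,0],"turn":[0,0,-40],"claw":-1},{"offset":[0.1,-0.29,0],"turn":[0,0,-50.8],"claw":-1}]' --newtons 40

```text
time_s: 0.82
tcp_pos: [0.3336, 0.1785, 0.4048]
eef_rot: [1.965, 2.45, 0.001]
force: [0.4, -0.4, 0.8]
grip_width: -0.0001
grasp_force: 0.0
```

>>> play_rows --commands '[{"offset":[0.02,-0.058,0],"turn":[0,0,0],"claw":-1},{"offset":[0.04,-0.116,0],"turn":[0,0,0],"claw":-1},{"offset":[0.06,-0.174,0],"turn":[0,0,0],"claw":-1},{"offset":[0.08,-0.232,0],"turn":[0,0,0],"claw":-1},{"offset":[0.1,-0.29,0],"turn":[0,0,0],"claw":-1}]'

```text
time_s: 1.45
tcp_pos: [0.4336, -0.1119, 0.4048]
eef_rot: [1.959, 2.455, 0.001]
force: [1.0, -0.0, 1.2]
grip_width: -0.0002
grasp_force: 0.0
```

>>> play_rows --commands '[{"offset":[0.004,-0.024,-0.045],"turn":[0,0,0],"claw":-1},{"offset":[0.008,-0.049,-0.09],"turn":[0,0,0],"claw":-1},{"offset":[0.008,-0.049,-0.104],"turn":[0,0,0],"claw":-1},{"offset":[0.008,-0.049,-0.104],"turn":[0,0,0],"claw":-1}]'

```text
time_s: 1.95
tcp_pos: [0.4413, -0.1582, 0.3004]
eef_rot: [-1.958, -2.454, 0.0]
force: [0.1, 0.4, -0.1]
grip_width: 0.0003
grasp_force: 0.0
```

```bash
python3 - <<'E'
from h import *
s=read_camera("scene")
cv2.imwrite("pics/c3.png",cv2.resize(s[175:295,260:370],None,fx=5,fy=5,interpolation=cv2.INTER_CUBIC)[:,:,::-1])
p=readout.get_state()["tcp_pos"];q=proj("scene",p-[0,0,.173]);print(q,(q-[260,175])*5)
q=proj("scene",[.449,-.188,.093]);print((q-[260,175])*5)
E
```

```text
[302.9214741  248.20219553] [214.60737052 366.01097764]
[263.73265736 423.74454217]
```

View pics/c3.png

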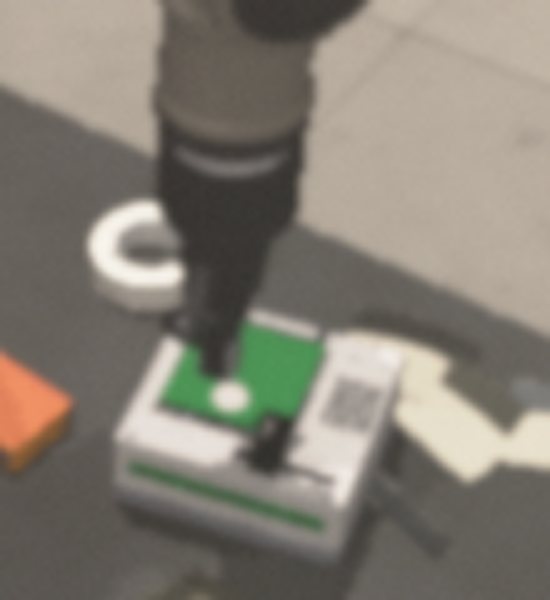

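The tips show at about (220,372), where the projection predicts. They're clear of the knob at (270,440), so I'll descend and push.

>>> play_rows --commands '[{"offset":[0,0,-0.025],"turn":[0,0,0],"claw":-1},{"offset":[0,0,-0.047],"turn":[0,0,0],"claw":-1},{"offset":[0,0,-0.047],"turn":[0,0,0],"claw":-1}]'

```text
time_s: 2.38
tcp_pos: [0.4415, -0.1579, 0.2543]
eef_rot: [-1.957, -2.457, -0.0]
force: [-0.5, 0.3, 0.2]
grip_width: 0.0001
grasp_force: 0.0
```

>>> play_rows --commands '[{"offset":[0.0011,-0.005,0],"turn":[0,0,0],"claw":-1},{"offset":[0.0022,-0.01,0],"turn":[0,0,0],"claw":-1},{"offset":[0.0033,-0.015,0],"turn":[0,0,0],"claw":-1},{"offset":[0.0044,-0.02,0],"turn":[0,0,0],"claw":-1}]'

```text
time_s: 2.88
tcp_pos: [0.4459, -0.1791, 0.254]
eef_rot: [1.959, 2.456, 0.001]
force: [0.3, 1.4, 2.0]
grip_width: -0.0001
grasp_force: 0.7
```

>>> play_rows --commands '[{"offset":[0.0009,-0.004,0],"turn":[0,0,0],"claw":-1},{"offset":[0.0018,-0.008,0],"turn":[0,0,0],"claw":-1},{"offset":[0.0026,-0.012,0],"turn":[0,0,0],"claw":-1},{"offset":[0.0026,-0.012,0],"turn":[0,0,0],"claw":-1}]'

```text
time_s: 3.38
tcp_pos: [0.4485, -0.1911, 0.2536]
eef_rot: [1.959, 2.456, -0.0]
force: [-0.2, -0.0, -0.4]
grip_width: -0.0002
grasp_force: 0.0
```

>>> play_rows --commands '[{"offset":[0.0009,-0.004,0],"turn":[0,0,0],"claw":-1},{"offset":[0.0013,-0.006,0],"turn":[0,0,0],"claw":-1}]'

```text
time_s: 3.62
tcp_pos: [0.4497, -0.1969, 0.2536]
eef_rot: [-1.959, -2.456, -0.0]
force: [-0.3, 1.5, 0.8]
grip_width: -0.0001
grasp_force: 0.6
```

```bash
python3 - <<'E'
from h import *
s=read_camera("scene")
cv2.imwrite("pics/c4.png",cv2.resize(s[215:295,270:350],None,fx=7,fy=7,interpolation=cv2.INTER_CUBIC)[:,:,::-1])
print(readout.get_state()["force"])
for y in (-34,-50,-60,-64):
  p=np.array([.473,-.148])-.033*np.array([.975,.222])+y/1e3*np.array([-.222,.975])
  print(y,((proj("scene",[*p,.093])-[270,215])*7).round())
E
```

```text
[ 0.00573447  0.40211637 -0.13701057]
-34 [299. 315.]
-50 [337. 326.]
-60 [361. 333.]
-64 [370. 336.]
```

View pics/c4.png

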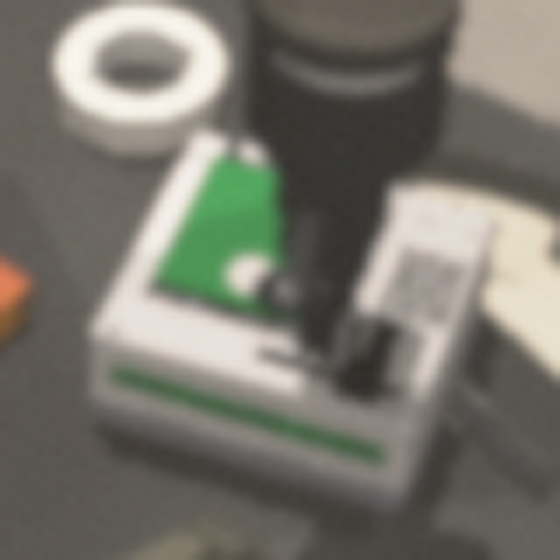

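The knob has slid to about (370,345) and is past the hatch, in contact with the finger. I'll push on gently until it reaches the stop.

>>> play_rows --commands '[{"offset":[0.0004,-0.002,0],"turn":[0,0,0],"claw":-1},{"offset":[0.0007,-0.003,0],"turn":[0,0,0],"claw":-1}]'

```text
time_s: 3.92
tcp_pos: [0.4502, -0.1989, 0.2536]
eef_rot: [-1.958, -2.454, -0.002]
force: [0.6, 9.3, 3.8]
grip_width: -0.0002
grasp_force: 4.7
```

>>> play_rows --commands '[{"offset":[0.0003,-0.0015,0],"turn":[0,0,0],"claw":-1},{"offset":[0.0003,-0.0015,0],"turn":[0,0,0],"claw":-1}]'

```text
time_s: 4.18
tcp_pos: [0.4503, -0.1996, 0.2536]
eef_rot: [-1.957, -2.453, -0.003]
force: [-0.1, 12.5, 5.7]
grip_width: -0.0001
grasp_force: 5.9
```

>>> play_rows --commands '[{"offset":[0.0003,-0.0015,0],"turn":[0,0,0],"claw":-1},{"offset":[0.0003,-0.0015,0],"turn":[0,0,0],"claw":-1}]'

```text
time_s: 4.42
tcp_pos: [0.4506, -0.2009, 0.2538]
eef_rot: [-1.956, -2.453, -0.004]
force: [-0.7, 13.3, 7.1]
grip_width: -0.0003
grasp_force: 6.5
```

The force jump to 13 N marks the stop. I'll back off, rise and go above the dot.

>>> play_rows --commands '[{"offset":[-0.002,0.012,0],"turn":[0,0,0],"claw":-1},{"offset":[-0.002,0.013,0.03],"turn":[0,0,0],"claw":-1},{"offset":[0.01,0.035,0.03],"turn":[0,0,0],"claw":-1},{"offset":[0.022,0.0545,0.03],"turn":[0,0,0],"claw":-1},{"offset":[0.022,0.0545,0.03],"turn":[0,0,0],"claw":-1}]'

```text
time_s: 5.05
tcp_pos: [0.4734, -0.1474, 0.2838]
eef_rot: [1.955, 2.458, -0.0]
force: [0.3, 0.4, -0.3]
grip_width: -0.0005
grasp_force: 0.0
```

```bash
python3 - <<'E'
from h import *
s=read_camera("scene")
cv2.imwrite("pics/c5.png",cv2.resize(s[215:295,270:350],None,fx=7,fy=7,interpolation=cv2.INTER_CUBIC)[:,:,::-1])
p=readout.get_state()["tcp_pos"];print(p,(proj("scene",p-[0,0,.173])-[270,215])*7)
E
```

```text
[ 0.47311112 -0.14797696  0.28373661] [249.95387416 206.08354585]
```

View pics/c5.png

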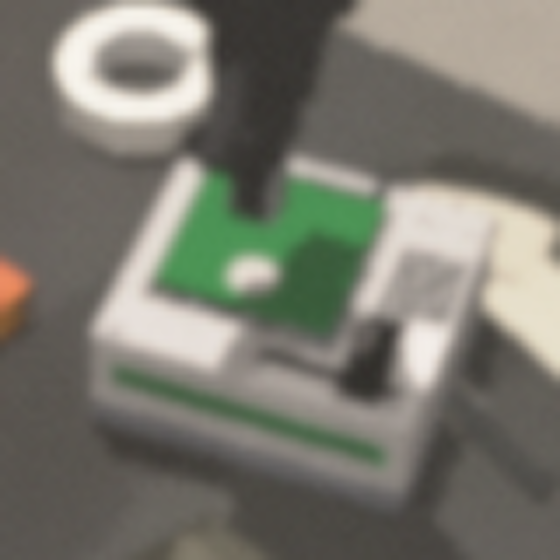

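The lock is fully off at (370,360) and the tip hangs over the dot at (252,275). Now the press.

>>> play_rows --commands '[{"offset":[0,0,-0.025],"turn":[0,0,0],"claw":-1},{"offset":[0,0,-0.036],"turn":[0,0,0],"claw":-1},{"offset":[0,0,-0.041],"turn":[0,0,0],"claw":-1},{"offset":[0,0,-0.0455],"turn":[0,0,0],"claw":-1},{"offset":[0,0,-0.0455],"turn":[0,0,0],"claw":-1}]'

```text
time_s: 5.72
tcp_pos: [0.4729, -0.1485, 0.2384]
eef_rot: [1.959, 2.456, -0.0]
force: [-2.5, -0.2, 3.0]
grip_width: -0.0003
grasp_force: 1.6
```

>>> play_rows --commands '[{"offset":[0,0,0.04],"turn":[0,0,0],"claw":-1},{"offset":[-0.005,0,0.1],"turn":[0,0,0],"claw":-1},{"offset":[-0.02,0,0.15],"turn":[0,0,0],"claw":-1},{"offset":[-0.04,0,0.18],"turn":[0,0,0],"claw":-1},{"offset":[-0.06,0,0.19],"turn":[0,0,0],"claw":-1}]'

```text
time_s: 6.35
tcp_pos: [0.4127, -0.1482, 0.4308]
eef_rot: [1.955, 2.452, 0.002]
force: [0.7, 0.3, 0.0]
grip_width: -0.0002
grasp_force: 0.0
```

>>> play_rows --commands '[{"offset":[0,0,0],"turn":[0,0,0],"claw":-1},{"offset":[0,0,0],"turn":[0,0,0],"claw":-1},{"offset":[0,0,0],"turn":[0,0,0],"claw":-1},{"offset":[0,0,0],"turn":[0,0,0],"claw":-1},{"offset":[0,0,0],"turn":[0,0,0],"claw":-1}]'

```text
time_s: 6.98
tcp_pos: [0.4133, -0.1483, 0.4279]
eef_rot: [-1.958, -2.456, 0.0]
force: [0.1, 0.2, 0.6]
grip_width: 0.0001
grasp_force: 0.0
```

>>> play_rows --commands '[{"offset":[0,0,0],"turn":[0,0,0],"claw":-1},{"offset":[0,0,0],"turn":[0,0,0],"claw":-1},{"offset":[0,0,0],"turn":[0,0,0],"claw":-1},{"offset":[0,0,0],"turn":[0,0,0],"claw":-1},{"offset":[0,0,0],"turn":[0,0,0],"claw":-1}]'

```text
time_s: 7.6
tcp_pos: [0.413, -0.1482, 0.4282]
eef_rot: [1.959, 2.456, 0.0]
force: [0.4, 0.7, 0.2]
grip_width: -0.0001
grasp_force: 0.0
```

>>> play_rows --commands '[{"offset":[0,0,0],"turn":[0,0,0],"claw":-1},{"offset":[0,0,0],"turn":[0,0,0],"claw":-1},{"offset":[0,0,0],"turn":[0,0,0],"claw":-1},{"offset":[0,0,0],"turn":[0,0,0],"claw":-1},{"offset":[0,0,0],"turn":[0,0,0],"claw":-1}]'

```text
time_s: 8.22
tcp_pos: [0.413, -0.1483, 0.4282]
eef_rot: [1.959, 2.456, 0.0]
force: [-0.1, 0.5, 0.2]
grip_width: -0.0
grasp_force: 0.0
```

>>> play_rows --commands '[{"offset":[0,0,0],"turn":[0,0,0],"claw":-1},{"offset":[0,0,0],"turn":[0,0,0],"claw":-1},{"offset":[0,0,0],"turn":[0,0,0],"claw":-1},{"offset":[0,0,0],"turn":[0,0,0],"claw":-1},{"offset":[0,0,0],"turn":[0,0,0],"claw":-1}]'

```text
time_s: 8.85
tcp_pos: [0.413, -0.1483, 0.4282]
eef_rot: [1.959, 2.456, 0.0]
force: [-0.8, 0.4, 0.1]
grip_width: -0.0003
grasp_force: 0.0
```

>>> play_rows --commands '[{"offset":[0,0,0],"turn":[0,0,0],"claw":-1},{"offset":[0,0,0],"turn":[0,0,0],"claw":-1},{"offset":[0,0,0],"turn":[0,0,0],"claw":-1},{"offset":[0,0,0],"turn":[0,0,0],"claw":-1},{"offset":[0,0,0],"turn":[0,0,0],"claw":-1}]'

```text
time_s: 9.48
tcp_pos: [0.413, -0.1482, 0.4282]
eef_rot: [1.959, 2.456, 0.0]
force: [-0.2, -0.2, -1.0]
grip_width: 0.0005
grasp_force: 0.0
```

```bash
python3 - <<'E'
from h import *
s=read_camera("scene")
cv2.imwrite("pics/c6.png",cv2.resize(s[175:295,260:370],None,fx=5,fy=5,interpolation=cv2.INTER_CUBIC)[:,:,::-1])
E
```

```text
(no output)
```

View pics/c6.png

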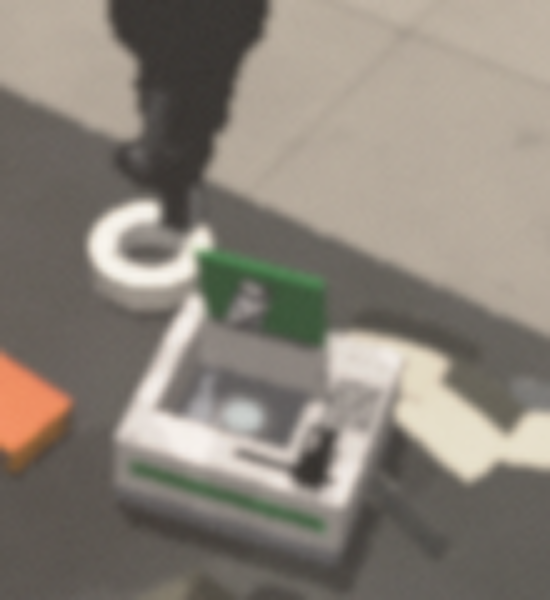

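The green hatch stands upright at about (262,295), the lock is off at (315,455), and the hand is well clear.

```bash
python3 -c "
from h import *
print(workorder.close_job())"
```

```text
the job is handed in; nothing more can be done
None
```

The green reader's lock is pushed to its stop and its hatch popped open and stayed open for about 3 s with the hand clear; the job is handed in, but no verdict came back.

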